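# Push the red objective's base plate home in the locating fence

### The job

Gently push the red-nosed objective across the optical table into the inside corner of the L-shaped aluminium fence, until its black base plate sits flush along the long rail and flush against the end stop. Push only on the edges of the base plate: do not touch the lens, its ring or its clamp, and do not lift or tip the assembly. Leave the blue-nosed objective and everything else on the table where it is.

Things in the scene. Friction and masses are not known exactly. Their poses are not given: they have to be found in the camera images.
- plate_red: black base plate of the red-nosed objective, loose, 100 (x) x 120 (y) x 12 mm thick; with the lens 0.5 to 1 kg, sliding takes a few newtons. Origin: centre of its underside. z up; -y is where the nose points (its -y edge goes to the end stop), its +x edge goes to the long rail. Starts turned up to about 17 degrees from the fence
- lens_red: what is fixed on that plate: clamp foot 56 x 40 x 7 mm with two screws, upright ring 47 mm across, silver barrel with red nose 34 mm across along y. Origin: centre of the plate's top, axes as plate. Barrel axis 42 mm, highest point 72 mm above the table. The nose overhangs the plate's -y edge by 15 mm (above the stop); all else is 22 mm or more inside the edges
- fence: fixed L-shaped aluminium fence, 14 mm high. Origin on the table at the long rail's near face, which is its plane x = 0; the rail is 25 mm wide (to x = +25) and runs from y = -205 to +235 mm. The end stop, square to it, reaches from the rail to x = -108 mm; push against its face at y = -180 mm, which faces +y. Turned up to about 9 degrees from the world axes
- corner (a point): inside corner of the fence where the near face of the rail meets the face of the end stop, 6 mm above the table; axes as the fence. The plate belongs on the -x, +y side of it
- red_fs (a point): corner of the red plate at its rail edge and its end-stop edge (plate x +50, y -60 mm), half-way up the plate; it belongs at the fence's inside corner
- red_fo (a point): other corner of the red plate's rail edge (plate x +50, y +60 mm), half-way up
- red_ns (a point): other corner of the red plate's end-stop edge (plate x -50, y -60 mm), half-way up
- plate_blue: the second, blue-nosed objective on its own identical base plate. A bystander, loose; origin under its centre
- post: bare steel post, 13 mm thick, 75 mm tall, standing on a 32 mm round foot. A bystander, loose; origin under its centre
- driver: hex driver lying flat, fluted orange handle 22 mm thick and 85 mm long towards its -x, thin blade 85 mm long towards its +x; origin under the joint of handle and blade. A bystander, loose
- screw_tray: grey two-compartment tray with cap screws, 85 x 120 x 22 mm. A bystander, loose; origin under its centre
- lens_case: upright storage case for an objective, black ends and pale middle, 48 mm across, 110 mm tall. A bystander, loose; origin under its centre
- iris: round black iris diaphragm on a short steel post, 38 mm across, 77 mm tall, on a 33 mm round foot, between laser and rail. A bystander, loose; origin under its centre
- bottle: small amber bottle with black cap, 38 mm across, 75 mm tall. A bystander, loose; origin under its centre
- fibre_stage: fixed fibre positioning stage just beyond the end stop, about 90 x 90 mm, 88 mm tall; origin under its centre. Not part of the work
Not all that is in view belongs to the job. What is shaped like the plate_red but green or turquoise is not meant.

How it is judged:
By the outcome, as a careful person would: the job done as asked, in the order asked, and still so for the second after the job is handed in, with the robot touching nothing.
It also fails if it takes over 58 s, if anything falls off the work surface, if the arm or the gripper's body presses on something with over 40 N, if the wrist force passes 120 N, or if a joint passes its speed limit or range.

### The arm

A 6-joint arm with a two-finger parallel gripper is mounted at the origin on the work surface. World frame = base frame: x ahead of the robot, y to its left, z up, the work surface at z = 0. Lengths are in m, angles in rad, forces in N, time in s.
With the tool pointing down it reaches from about 0.35 to 0.775 m from the base axis. Payload 5.5 kg.
Tool frame: the origin (TCP) lies at the very end of the fingers, on their centre line; the grasp point (between the pads) lies 19 mm behind it; z points along the fingers, y is the direction in which the jaws open and shut (so a half turn about z gives the same grasp; the last joint's range is limited). The gripper opens to 85 mm and grips with 20 to 120 N. Pads are 22 mm wide; open, the fingers measure 114 mm over their backs; the gripper's body (76 mm by 85 mm) begins 54 mm behind the grasp point. The pads swing forward as they close: fully open they stand 13 mm farther back than shut.
Start: joints at [0.997, 0.313, 0.046, 1.304, 0, 1.431], TCP at [0.242, 0.522, 0.231] pointing down, gripper open.
Joint ranges: [-2.76, 2.76], [-0.86, 1.69], [-1.03, 1.26], [-2.2, 2.34], [-1.47, 1.5], [-3.14, 3.14]. Speed limits (rad/s): [2.57, 2.57, 3.14, 3.14, 3.14, 3.14].

### API

Orientations are given as a unit quaternion [w, x, y, z].
In Python, from workcell import get_state, imaging, env, spotter gives the robot as it stands.
- The arm moves only by the tool play_rows, never from a script. Its argument "moves" is a list of rows, each an object with "claw": the finger opening in cm, from 0 to 8.54; "delta_pos": the shift along the tool's x, y, z in cm, a list of three; "twist": the turn about the tool's z in degrees. A call has 1 to 12 rows; each row is the pose to reach, as a shift and turn from the pose commanded when the call began, along the tool's axes at that moment; what a row does not reach only later rows make up. A row lasts 1/8 s, in which the tool goes at most 62.5 mm and 10.7 degrees, less where a joint would pass 70% of its speed; a pose out of reach is approached as far as the arm can. A call with a gripper value outside its range is refused whole. The fingers move at their own pace and stop on an object; "force" is the grip in N (left out, the last holds). Time passes only in rows, so rows that repeat a pose let the fingers close. It gives the time, the measured TCP pose, the force and the opening at its end, in the units of the state.
- get_state(): the state, without advancing time (a new reading comes with each control period).
- imaging.read_camera(name): name is "scene" or "top" or "wrist"; returns the picture (400x640x3 uint8, red, green, blue); there is no depth.
- imaging.camera_info(name): a dict with "fx", "fy", "cx", "cy" (pixels), "world_to_cam" (4x4, takes a point from world to camera coordinates). Camera axes: x right, y down, z forward; pixel columns grow to the right and rows downward; lengths in m; the calibration is good to about 2 mm. A picture is of the moment at which its call begins: read the wrist's pose just before it. camera_info takes no time and is no camera call; for the wrist camera it gives the pose at the moment of the call.
- env.hand_in(): hands the job in, once; it reports no verdict.
Trained networks look in the newest picture that a camera, given by its name, has taken for a name from the list of things; names that differ only in an ending like _2 or _b are one class to them, and where a whole thing is asked for, a point or a joint stands for the part that bears it (a point fixed in the world has none). Each returns a list of dicts, best first, with "conf" (0 to 1); they miss things now and then, are a little off and sometimes report something else, mostly with a low value. They report only what shows in the picture. A call takes as long as a camera call. They do not tell look-alikes from the thing itself.
- spotter.spot_in(camera, query): "extent" ([left, top, right, bottom] in pixels, round what is visible of it).
The state is a dict: "clock": time; "joint_pos": joint angles; "qvel": joint speeds; "tau": joint torques, N m; "tcp_pos": TCP position; "orientation": TCP orientation; "wrist_force": force on the tool from outside, world axes, zero at the start; "ft_torque": the same for the moment, N m; "finger_gap": finger opening in m.
Only numpy, scipy, OpenCV 4.12 (cv2) and the standard library are available. Lean on these libraries where they do the work, as an engineer would, in place of code of your own. Each camera call takes 0.05 s, during which the arm holds its last target. There are 200 camera calls.

## Working session

There is one attempt and no reset: what is moved stays moved. The work goes in short steps, Python scripts to look and compute and a tool call to move; the robot and the scene stay as the last step left them, time stands still between calls to the robot, and variables do not carry over. Pictures are saved under pics/ and viewed, about 8 in all and at most 12, crops included, and the job is handed in when it is done.

Besides the shell and the picture viewer there is one more tool, called after ">>>" as a command line: name --argument value ..., lists and objects as JSON in quotes. play_rows: Moves the arm, as the interface text tells. Its arguments: {"type":"object","properties":{"moves":{"type":"array"},"force":{"type":"number"}},"required":["moves"]}

```bash
mkdir -p pics; python3 - <<'E'
from workcell import get_state, imaging, env, spotter
import cv2,json
s=get_state();print(s['clock'],s['tcp_pos'],s['orientation'],s['finger_gap'])
for c in ['top','scene']:
    im=imaging.read_camera(c);cv2.imwrite(f'pics/{c}0.png',im[:,:,::-1])
    i=imaging.camera_info(c);print(c,i['fx'],i['cx'],i['cy'],i['world_to_cam'])
    for q in ['plate_red','fence','red_fs']: 
        if c=='top':print(q,spotter.spot_in(c,q)[:3])
E
```

```text
0.0 [0.24141467 0.5212866  0.2304122 ] [-3.25636259e-04  2.15218210e-01  9.76565547e-01 -8.65046143e-04] 0.08539841317672824
top 447.3338338421947 319.77140090494686 200.8094106232395 [[-0.00633553 -0.99951457 -0.03050379  0.07353725]
 [-0.99369822  0.0097066  -0.11166753  0.55860917]
 [ 0.11190941  0.02960409 -0.99327734  1.10114667]
 [ 0.          0.          0.          1.        ]]
plate_red [{'extent': [245.2, 190.3, 300.2, 234.6], 'conf': 0.9}, {'extent': [221.8, 265.9, 281.2, 320.0], 'conf': 0.78}]
fence [{'extent': [240.7, 119.4, 406.8, 177.9], 'conf': 0.94}]
red_fs [{'extent': [139.5, 246.0, 187.0, 304.1], 'conf': 0.98}, {'extent': [245.7, 186.1, 301.6, 236.4], 'conf': 0.61}, {'extent': [223.1, 264.2, 284.6, 321.9], 'conf': 0.59}]
scene 405.4440657852551 318.0284526824809 198.82973511824628 [[-0.18183303  0.98326015 -0.01167145  0.06077002]
 [ 0.6136695   0.10419484 -0.78265776 -0.31484235]
 [-0.76834009 -0.14947545 -0.62234283  1.48206881]
 [ 0.          0.          0.          1.        ]]
```

View pics/top0.png

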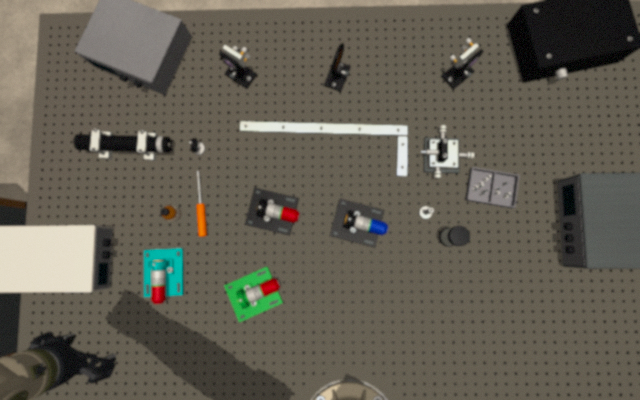

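View pics/scene0.png

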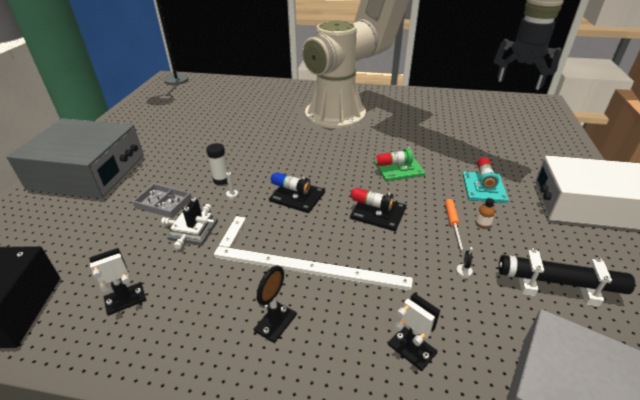

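The red-nosed black plate is centred near px (273,211) in the top view, with the blue one at (359,222). The rail runs from (240,127) to (407,130), and the end stop goes down to (402,176). The turquoise and green decoys are at (162,272) and (253,293).

```bash
cat > h.py <<'E'
import numpy as np, cv2
from workcell import get_state, imaging, env, spotter
from scipy.spatial.transform import Rotation as R
def back(i,uv,z):
    M=np.array(i['world_to_cam']);A=M[:3,:3];c=-A.T@M[:3,3]
    uv=np.atleast_2d(np.asarray(uv,float))
    d=np.c_[(uv[:,0]-i['cx'])/i['fx'],(uv[:,1]-i['cy'])/i['fy'],np.ones(len(uv))]@A
    return (c+d*((z-c[2])/d[:,2])[:,None])[:,:2]
def proj(i,p):
    M=np.array(i['world_to_cam']);q=np.asarray(p)@M[:3,:3].T+M[:3,3]
    return np.c_[q[:,0]/q[:,2]*i['fx']+i['cx'],q[:,1]/q[:,2]*i['fy']+i['cy']]
def tool(s=None):
    s=s or get_state();w,x,y,z=s['orientation'];return np.array(s['tcp_pos']),R.from_quat([x,y,z,w]).as_matrix()
E
python3 - <<'E'
from h import *
im=imaging.read_camera('top');i=imaging.camera_info('top')
g=cv2.cvtColor(im,cv2.COLOR_RGB2GRAY)
# rail face edge (lower edge) & end stop left edge, subpixel by gradient
def edge_cols(cols,r0,r1):
    out=[]
    for c in cols:
        d=-np.diff(g[r0:r1,c].astype(float));d[d<0]=0;k=np.argmax(d);w=d[max(k-1,0):k+2];out.append((c,r0+max(k-1,0)+0.5+(w*np.arange(len(w))).sum()/w.sum()))
    return np.array(out)
e=edge_cols(range(250,392,3),124,145)
P=back(i,e,.014);v=cv2.fitLine(P.astype(np.float32),cv2.DIST_HUBER,0,.01,.01).ravel();print('rail',v,np.degrees(np.arctan2(v[1],v[0])))
out=[]
for r in range(143,172):
    d=np.diff(g[r,388:403].astype(float));k=np.argmax(d);w=np.clip(d[max(k-1,0):k+2],0,None);out.append((388+max(k-1,0)+.5+(w*np.arange(len(w))).sum()/w.sum(),r))
Q=back(i,out,.014);u=cv2.fitLine(Q.astype(np.float32),cv2.DIST_HUBER,0,.01,.01).ravel();print('stop',u)
a=np.linalg.solve(np.c_[v[:2],-u[:2]],u[2:]-v[2:]);print('corner',v[2:]+a[0]*v[:2])
print('red c',back(i,[[273,211]],.012),'blue',back(i,[[359,222]],.012))
p,T=tool();print('tool',p,T)
c=cv2.resize(im[180:250,235:400],None,fx=4.8,fy=4.8,interpolation=2);cv2.imwrite('pics/c1.png',c[:,:,::-1])
E
```

```text
rail [0.04228876 0.99910545 0.7426606  0.09845854] 87.5763
stop [ 0.99781686 -0.06604198  0.673543   -0.13112602]
corner [ 0.7327771  -0.13504651]
red c [[0.53618945 0.19061571]] blue [[ 0.50592482 -0.03045383]]
tool [0.24162114 0.52163562 0.231001  ] [[-9.07377608e-01  4.20316311e-01 -2.75265563e-04]
 [ 4.20316398e-01  9.07377488e-01 -4.68801423e-04]
 [ 5.27248907e-05 -5.41078544e-04 -9.99999852e-01]]
```

>>> play_rows --moves '[{"claw": 8.5, "delta_pos": [-12, -6, -2], "twist": -8}, {"claw": 8.5, "delta_pos": [-25, -12, -4], "twist": -16}, {"claw": 8.5, "delta_pos": [-37, -19, -4], "twist": -22.5}, {"claw": 8.5, "delta_pos": [-37, -19, -4], "twist": -22.5}, {"claw": 8.5, "delta_pos": [-37, -19, -4], "twist": -22.5}, {"claw": 8.5, "delta_pos": [-37, -19, -4], "twist": -22.5}, {"claw": 8.5, "delta_pos": [-37, -19, -4], "twist": -22.5}, {"claw": 8.5, "delta_pos": [-37, -19, -4], "twist": -22.5}, {"claw": 8.5, "delta_pos": [-37, -19, -4], "twist": -22.5}, {"claw": 8.5, "delta_pos": [-37, -19, -4], "twist": -22.5}]'

```text
clock: 1.55
tcp_pos: [0.4967, 0.1948, 0.2713]
orientation: [-0.0, 0.02, 1.0, 0.0]
wrist_force: [-1.0, -0.3, 0.5]
finger_gap: 0.085
```

```bash
python3 - <<'E'
from h import *
s=get_state();print(s['clock'],s['tcp_pos'],tool(s)[1][:2,:2].round(3).tolist(),s['wrist_force'])
i=imaging.camera_info('wrist');im=imaging.read_camera('wrist');print(i['fx'],i['cx'],i['cy'],np.array(i['world_to_cam']).tolist())
np.save('w1.npy',im);cv2.imwrite('pics/w1.png',im[:,:,::-1])
E
```

```text
1.55 [0.49674053 0.19482481 0.27127453] [[-0.999, 0.039], [0.039, 0.999]] [-1.01804515 -0.28608594  0.47823592]
352.50769328045277 321.867600932689 200.06738451544965 [[0.03965856428601965, 0.999213279831517, -0.00014031077968491883, -0.21387130742790111], [0.9473096346376639, -0.037553850110780836, 0.31811030235519494, -0.5174223582441366], [0.31785476935454055, -0.01274871562943769, -0.9480536988211018, 0.2632279413135835], [0.0, 0.0, 0.0, 1.0]]
```

View pics/w1.png

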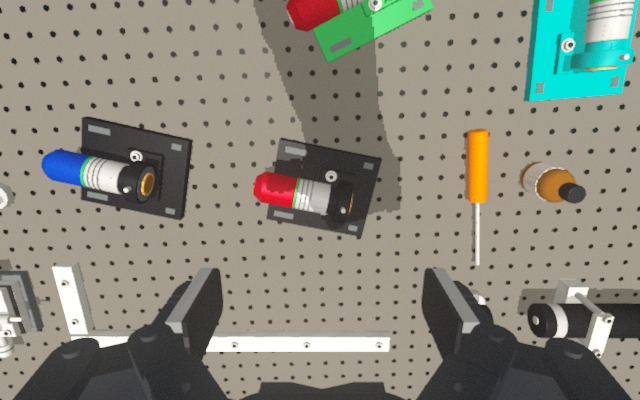

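```bash
python3 - <<'E'
from h import *
i=imaging.camera_info('wrist')
for n,uv in dict(red=[[281,138],[381,157],[361,237],[267,217]],blue=[[85,117],[191,140],[183,217]]).items():
    P=back(i,uv,.012);print(n,P.round(4).tolist());print(np.linalg.norm(np.diff(P,axis=0),axis=1),[np.degrees(np.arctan2(*d[::-1])) for d in np.diff(P,axis=0)])
im=np.load('w1.npy');g=cv2.cvtColor(im,cv2.COLOR_RGB2GRAY)
c=np.vstack([cv2.resize(im[120:250,240:400],None,fx=4.0,fy=4.0,interpolation=2)]);cv2.imwrite('pics/c2.png',c[:,:,::-1])
c=cv2.resize(im[255:355,40:240],None,fx=4,fy=4,interpolation=2);cv2.imwrite('pics/c3.png',c[:,:,::-1])
E
```

```text
red [[0.4737, 0.1488], [0.5001, 0.2627], [0.6004, 0.2392], [0.5691, 0.1244]]
[0.11685919 0.10298232 0.11896717] [np.float64(76.95445557699433), np.float64(-13.199408760021742), np.float64(-105.2462142509352)]
blue [[0.4418, -0.0678], [0.4719, 0.0463], [0.565, 0.0217]]
[0.11801517 0.09627493] [np.float64(75.21770678024271), np.float64(-14.790801182904747)]
```

View pics/c3.png

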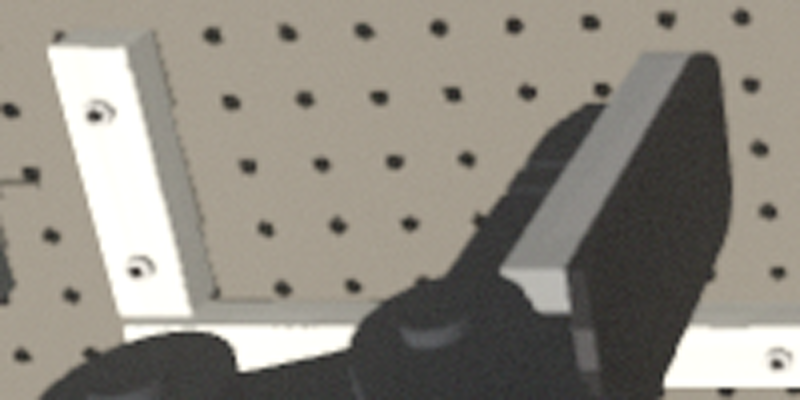

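```bash
python3 - <<'E'
from h import *
i=imaging.camera_info('wrist')
for n,z,uv in [('stop bottom',0,[[78.8,263.8],[93.8,329.3]]),('stop top',.014,[[71.8,266.8],[88,333.8]])]:
    P=back(i,uv,z);d=P[0]-P[1];print(n,P.round(4).tolist(),np.linalg.norm(d),np.degrees(np.arctan2(-d[1],-d[0])))
im=np.load('w1.npy');g=cv2.cvtColor(im,cv2.COLOR_RGB2GRAY).astype(float)
# rail top near edge: gray->white going down
o=[]
for c in list(range(85,125,4))+list(range(232,385,4)):
    d=np.diff(g[328:346,c]);k=int(np.argmax(d));o.append((c,328+k+.5))
P=back(i,o,.014);v=cv2.fitLine(P.astype(np.float32),cv2.DIST_HUBER,0,.001,.001).ravel();print('rail',v,np.degrees(np.arctan2(v[1],v[0])),np.c_[o,P].round(3)[::8].tolist())
e=back(i,[[389,336],[389,350]],.014);print(e)
E
```

```text
stop bottom [[0.6299, -0.1318], [0.7338, -0.1376]] 0.10398542513104969 -3.1484388820551636
stop top [[0.6266, -0.1308], [0.73, -0.136]] 0.10358536126281903 -2.895908084430133
rail [0.04422838 0.9990215  0.74458426 0.12840791] 87.465065 [[85.0, 335.5, 0.733, -0.141], [117.0, 336.5, 0.736, -0.097], [256.0, 336.5, 0.744, 0.094], [288.0, 336.5, 0.745, 0.138], [320.0, 336.5, 0.747, 0.182], [352.0, 336.5, 0.749, 0.226], [384.0, 336.5, 0.75, 0.27]]
[[0.74991609 0.27684125]
 [0.77365124 0.27734291]]
```

>>> play_rows --moves '[{"claw": 4, "delta_pos": [5.7, 0.5, 3], "twist": 0.3}, {"claw": 4, "delta_pos": [5.7, 0.5, 9], "twist": 0.3}, {"claw": 4, "delta_pos": [5.7, 0.5, 15], "twist": 0.3}, {"claw": 4, "delta_pos": [5.7, 0.5, 21], "twist": 0.3}, {"claw": 4, "delta_pos": [5.7, 0.5, 25.3], "twist": 0.3}, {"claw": 4, "delta_pos": [5.7, 0.5, 25.3], "twist": 0.3}, {"claw": 4, "delta_pos": [5.7, 0.5, 25.3], "twist": 0.3}]'

```text
clock: 2.48
tcp_pos: [0.4417, 0.202, 0.0198]
orientation: [0.001, 0.023, 1.0, 0.0]
wrist_force: [0.5, -0.3, 1.1]
finger_gap: 0.0399
```

```bash
python3 - <<'E'
from h import *
s=get_state();print(s['clock'],s['tcp_pos'],tool(s)[1][:2,:2].round(4).tolist(),s['wrist_force'],s['finger_gap'])
im=imaging.read_camera('wrist');cv2.imwrite('pics/w2.png',im[:,:,::-1])
E
```

```text
2.475 [0.44165855 0.2020455  0.01981564] [[-0.999, 0.0451], [0.0451, 0.999]] [ 0.52443195 -0.29249367  1.14997472] 0.0399373102384145
```

View pics/w2.png

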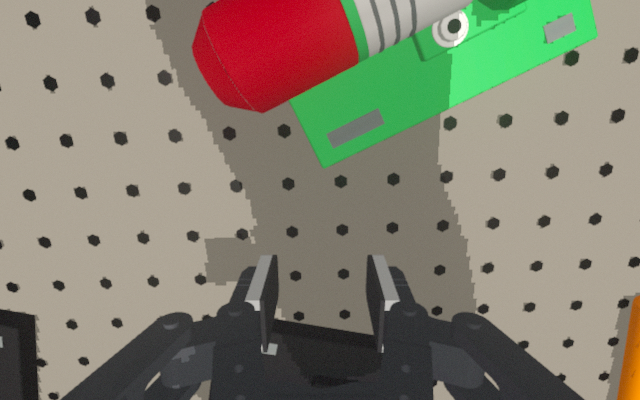

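>>> play_rows --moves '[{"claw": 4, "delta_pos": [0, 0, 0.8], "twist": 0}, {"claw": 4, "delta_pos": [0, 0, 1.2], "twist": 0}, {"claw": 4, "delta_pos": [0, 0, 1.4], "twist": 0}, {"claw": 4, "delta_pos": [0, 0, 1.5], "twist": 0}, {"claw": 4, "delta_pos": [0, 0, 1.5], "twist": 0}]'

```text
clock: 3.15
tcp_pos: [0.4408, 0.2011, 0.0032]
orientation: [-0.0, 0.023, 1.0, 0.0]
wrist_force: [-0.7, 0.2, 0.3]
finger_gap: 0.0395
```

>>> play_rows --moves '[{"claw": 4, "delta_pos": [0, 0, 0.1], "twist": 0}, {"claw": 4, "delta_pos": [0, 0, 0.2], "twist": 0}, {"claw": 4, "delta_pos": [0, 0, 0.3], "twist": 0}, {"claw": 4, "delta_pos": [0, 0, 0.3], "twist": 0}]'

```text
clock: 3.65
tcp_pos: [0.4408, 0.2012, 0.0002]
orientation: [-0.0, 0.023, 1.0, 0.0]
wrist_force: [0.9, 0.1, 1.0]
finger_gap: 0.0398
```

>>> play_rows --moves '[{"claw": 4, "delta_pos": [-0.6, 0, -0.05], "twist": 0}, {"claw": 4, "delta_pos": [-1.2, 0, -0.05], "twist": 0}, {"claw": 4, "delta_pos": [-1.8, 0, -0.05], "twist": 0}, {"claw": 4, "delta_pos": [-2.3, 0, -0.05], "twist": 0}, {"claw": 4, "delta_pos": [-2.8, 0, -0.05], "twist": 0}, {"claw": 4, "delta_pos": [-3.3, 0, -0.05], "twist": 0}, {"claw": 4, "delta_pos": [-3.8, 0, -0.05], "twist": 0}, {"claw": 4, "delta_pos": [-4.4, 0, -0.05], "twist": 0}, {"claw": 4, "delta_pos": [-5, 0, -0.05], "twist": 0}, {"claw": 4, "delta_pos": [-5.6, 0, -0.05], "twist": 0}, {"claw": 4, "delta_pos": [-6.2, 0, -0.05], "twist": 0}, {"claw": 4, "delta_pos": [-6.8, 0, -0.05], "twist": 0}]'

```text
clock: 5.15
tcp_pos: [0.5049, 0.197, -0.0001]
orientation: [-0.004, 0.023, 1.0, -0.001]
wrist_force: [-8.5, -1.2, 6.3]
finger_gap: 0.0404
```

```bash
python3 - <<'E'
from h import *
s=get_state();print(s['clock'],s['tcp_pos'],s['wrist_force'],s['finger_gap'])
a=imaging.read_camera('wrist');b=imaging.read_camera('top')[110:250,180:420]
b=cv2.resize(b,None,fx=2.6,fy=2.6,interpolation=2);a=cv2.resize(a[200:],None,fx=.975,fy=.975)
cv2.imwrite('pics/w3.png',np.vstack([a,b[:, :a.shape[1]]])[:,:,::-1])
E
```

```text
5.15 [ 5.04926306e-01  1.97040438e-01 -5.05281135e-05] [-8.52667084 -1.23150946  6.3316546 ] 0.040379947729704935
```

View pics/w3.png

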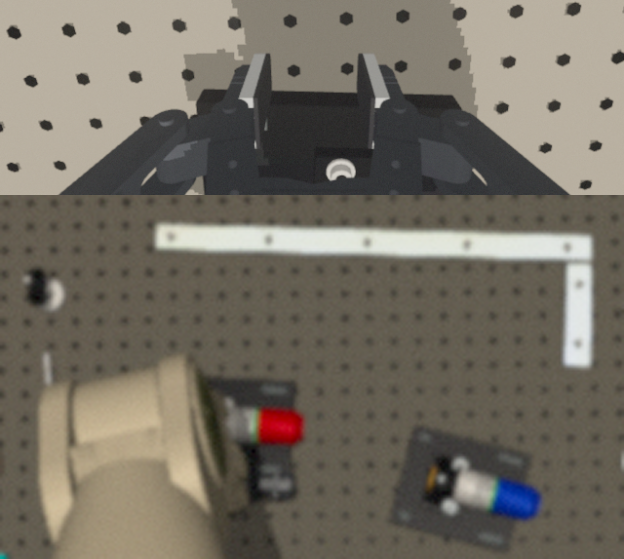

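>>> play_rows --moves '[{"claw": 4, "delta_pos": [-0.2, 0, -0.2], "twist": 0}, {"claw": 4, "delta_pos": [-0.8, 0, -0.2], "twist": 0}, {"claw": 4, "delta_pos": [-1.4, 0, -0.2], "twist": 0}, {"claw": 4, "delta_pos": [-2, 0, -0.2], "twist": 0}, {"claw": 4, "delta_pos": [-2.6, 0, -0.2], "twist": 0}, {"claw": 4, "delta_pos": [-3.2, 0, -0.2], "twist": 0}, {"claw": 4, "delta_pos": [-3.8, 0, -0.2], "twist": 0}, {"claw": 4, "delta_pos": [-4.4, 0, -0.2], "twist": 0}, {"claw": 4, "delta_pos": [-5, 0, -0.2], "twist": 0}, {"claw": 4, "delta_pos": [-5.6, 0, -0.2], "twist": 0}, {"claw": 4, "delta_pos": [-6.2, 0, -0.2], "twist": 0}, {"claw": 4, "delta_pos": [-6.8, 0, -0.2], "twist": 0}]'

```text
clock: 6.75
tcp_pos: [0.5771, 0.1949, 0.0028]
orientation: [-0.0, 0.023, 1.0, 0.0]
wrist_force: [-3.2, 0.4, -2.5]
finger_gap: 0.0399
```

>>> play_rows --moves '[{"claw": 4, "delta_pos": [-0.6, 0, 0], "twist": 0}, {"claw": 4, "delta_pos": [-1.2, 0, 0], "twist": 0}, {"claw": 4, "delta_pos": [-1.8, 0, 0], "twist": 0}, {"claw": 4, "delta_pos": [-2.4, 0, 0], "twist": 0}, {"claw": 4, "delta_pos": [-3, 0, 0], "twist": 0}, {"claw": 4, "delta_pos": [-3.6, 0, 0], "twist": 0}, {"claw": 4, "delta_pos": [-4.2, 0, 0], "twist": 0}, {"claw": 4, "delta_pos": [-4.6, 0, 0], "twist": 0}, {"claw": 4, "delta_pos": [-5, 0, 0], "twist": 0}, {"claw": 4, "delta_pos": [-5.2, 0, 0], "twist": 0}, {"claw": 4, "delta_pos": [-5.4, 0, 0], "twist": 0}]'

```text
clock: 8.12
tcp_pos: [0.6305, 0.1924, 0.0029]
orientation: [-0.0, 0.023, 1.0, 0.0]
wrist_force: [-4.9, -0.4, -1.3]
finger_gap: 0.0398
```

>>> play_rows --moves '[{"claw": 4, "delta_pos": [-0.1, 0, 0], "twist": 0}, {"claw": 4, "delta_pos": [-0.2, 0, 0], "twist": 0}, {"claw": 4, "delta_pos": [-0.3, 0, 0], "twist": 0}]'

```text
clock: 8.5
tcp_pos: [0.6336, 0.1923, 0.0028]
orientation: [-0.0, 0.023, 1.0, 0.0]
wrist_force: [-4.3, -0.4, -0.6]
finger_gap: 0.04
```

>>> play_rows --moves '[{"claw": 4, "delta_pos": [-0.1, 0, 0], "twist": 0}, {"claw": 4, "delta_pos": [-0.2, 0, 0], "twist": 0}]'

```text
clock: 8.75
tcp_pos: [0.6357, 0.1922, 0.0028]
orientation: [-0.0, 0.023, 1.0, 0.0]
wrist_force: [-4.2, 1.4, -0.6]
finger_gap: 0.0401
```

>>> play_rows --moves '[{"claw": 4, "delta_pos": [-0.1, 0, 0], "twist": 0}, {"claw": 4, "delta_pos": [-0.2, 0, 0], "twist": 0}]'

```text
clock: 9.0
tcp_pos: [0.6367, 0.1921, 0.0028]
orientation: [-0.001, 0.023, 1.0, 0.0]
wrist_force: [-8.8, 0.6, 2.4]
finger_gap: 0.0399
```

>>> play_rows --moves '[{"claw": 4, "delta_pos": [-0.1, 0, 0], "twist": 0}, {"claw": 4, "delta_pos": [-0.2, 0, 0], "twist": 0}]'

```text
clock: 9.25
tcp_pos: [0.6368, 0.1921, 0.0028]
orientation: [-0.003, 0.023, 1.0, -0.0]
wrist_force: [-12.9, 0.9, 6.6]
finger_gap: 0.0396
```

>>> play_rows --moves '[{"claw": 4, "delta_pos": [0.4, 0, 0], "twist": 0}, {"claw": 4, "delta_pos": [3, 0, 0], "twist": 0}, {"claw": 4, "delta_pos": [3, 0, -6], "twist": 0}, {"claw": 4, "delta_pos": [3, 0, -12], "twist": 0}, {"claw": 4, "delta_pos": [8, 0, -18], "twist": 0}, {"claw": 4, "delta_pos": [14, 0, -22], "twist": 0}, {"claw": 4, "delta_pos": [14, 0, -22], "twist": 0}]'

```text
clock: 10.12
tcp_pos: [0.5009, 0.199, 0.2273]
orientation: [0.005, 0.023, 1.0, 0.001]
wrist_force: [0.3, 0.9, -0.3]
finger_gap: 0.0401
```

```bash
python3 - <<'E'
from h import *
s=get_state();print(s['clock'],s['tcp_pos'],s['joint_pos'],s['wrist_force'])
i=imaging.camera_info('wrist');a=imaging.read_camera('wrist');cv2.imwrite('pics/w4.png',a[:,:,::-1])
np.savez('w4.npz',M=i['world_to_cam'],a=a);np.save('w4info.npy',i,allow_pickle=True)
it=imaging.camera_info('top');imaging.read_camera('top');print('iris',[ (d['extent'],d['conf']) for d in spotter.spot_in('top','iris')[:2]],back(it,[[199,149]],0))
E
```

```text
10.125 [0.50086496 0.199025   0.22729793] [ 2.29426936e-01  2.36494167e-01 -6.69171720e-02  1.25804917e+00
 -3.21597290e-04  2.75439038e-01] [ 0.28148812  0.85915917 -0.29172431]
iris [([190.4, 136.3, 201.7, 151.7], 0.58)] [[0.70485511 0.39097039]]
```

View pics/w4.png

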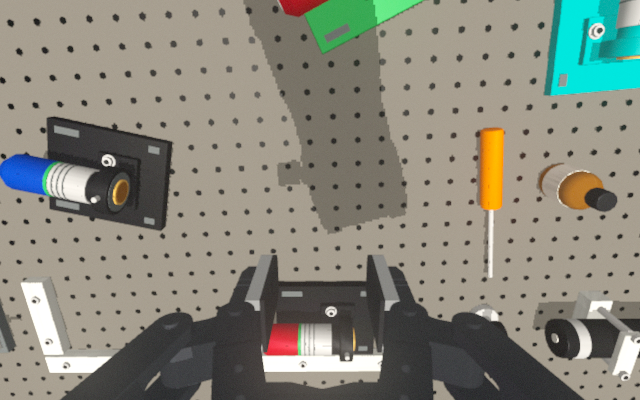

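>>> play_rows --moves '[{"claw": 4, "delta_pos": [-4, 5, 0], "twist": 10}, {"claw": 4, "delta_pos": [-8, 10, 0], "twist": 20}, {"claw": 4, "delta_pos": [-12, 10, 0], "twist": 30}, {"claw": 4, "delta_pos": [-16, 10, 0], "twist": 40}, {"claw": 4, "delta_pos": [-19.2, 10, 0], "twist": 50}, {"claw": 4, "delta_pos": [-19.2, 10, 0], "twist": 60}, {"claw": 4, "delta_pos": [-19.2, 10, 0], "twist": 70}, {"claw": 4, "delta_pos": [-19.2, 10, 0], "twist": 80}, {"claw": 4, "delta_pos": [-19.2, 10, 0], "twist": 90}, {"claw": 4, "delta_pos": [-19.2, 10, 4], "twist": 90}, {"claw": 4, "delta_pos": [-19.2, 10, 8], "twist": 90}, {"claw": 4, "delta_pos": [-19.2, 10, 8], "twist": 90}]'

```text
clock: 11.78
tcp_pos: [0.6947, 0.2883, 0.1368]
orientation: [-0.002, 0.724, 0.69, -0.004]
wrist_force: [-0.8, -1.2, -0.5]
finger_gap: 0.0399
```

```bash
python3 - <<'E'
from h import *
s=get_state();print(s['clock'],s['tcp_pos'],s['joint_pos'],tool(s)[1].round(3).tolist())
i=imaging.camera_info('wrist');a=imaging.read_camera('wrist');cv2.imwrite('pics/w5.png',a[:,:,::-1])
E
```

```text
11.775 [0.6947396  0.28828485 0.13675577] [ 2.86860365e-01  7.17451727e-01  4.69887458e-01  1.33144309e+00
 -2.21730257e-04  1.90473938e+00] [[0.047, 0.999, -0.008], [0.999, -0.047, -0.003], [-0.003, -0.008, -1.0]]
```

View pics/w5.png

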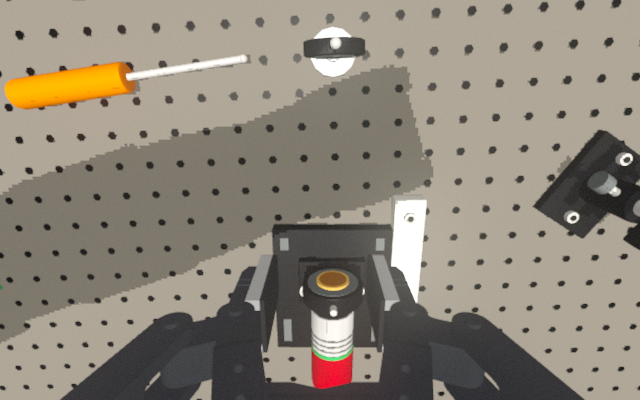

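```bash
python3 - <<'E'
from h import *
i=imaging.camera_info('wrist')
C=np.array([.733,-.136]);ex=np.array([.999,-.0445]);ey=np.array([.0445,.999])
for n,z,uv in [('edge',.012,[[276,227],[390,227]]),('rail end',.014,[[393,200],[425,200]]),('iris',0,[[333,70]])]:
    P=back(i,uv,z)-C;print(n,np.c_[P@ex,P@ey].round(4).tolist())
p,T=tool();print('tool',(p[:2]-C)@ex,(p[:2]-C)@ey)
E
```

```text
edge [[-0.0945, 0.3893], [0.0004, 0.3892]]
rail end [[0.001, 0.4136], [0.0267, 0.4136]]
iris [[-0.0476, 0.5123]]
tool -0.055813033099948936 0.42269176789663515
```

>>> play_rows --moves '[{"claw": 4, "delta_pos": [0, 0, 6], "twist": 0}, {"claw": 4, "delta_pos": [0, 0, 10], "twist": 0}, {"claw": 4, "delta_pos": [0, 0, 12.5], "twist": 0}, {"claw": 4, "delta_pos": [0, 0, 13.3], "twist": 0}, {"claw": 4, "delta_pos": [0, 0, 13.3], "twist": 0}, {"claw": 4, "delta_pos": [0, 0, 13.3], "twist": 0}]'

```text
clock: 12.58
tcp_pos: [0.698, 0.29, 0.0123]
orientation: [0.001, 0.723, 0.691, 0.002]
wrist_force: [0.3, -0.1, 0.5]
finger_gap: 0.0403
```

>>> play_rows --moves '[{"claw": 4, "delta_pos": [0, 0, 0.6], "twist": 0}, {"claw": 4, "delta_pos": [0, 0, 0.95], "twist": 0}, {"claw": 4, "delta_pos": [0, 0, 0.95], "twist": 0}]'

```text
clock: 12.95
tcp_pos: [0.6958, 0.2894, -0.0002]
orientation: [-0.0, 0.723, 0.691, -0.0]
wrist_force: [-0.3, 0.3, -0.2]
finger_gap: 0.0399
```

>>> play_rows --moves '[{"claw": 4, "delta_pos": [-0.6, 0, 0], "twist": 0}, {"claw": 4, "delta_pos": [-1.2, 0, 0], "twist": 0}, {"claw": 4, "delta_pos": [-1.8, 0, 0], "twist": 0}, {"claw": 4, "delta_pos": [-2.1, 0, 0], "twist": 0}, {"claw": 4, "delta_pos": [-2.5, 0, 0], "twist": 0}, {"claw": 4, "delta_pos": [-3, 0, 0], "twist": 0}, {"claw": 4, "delta_pos": [-3.5, 0, 0], "twist": 0}, {"claw": 4, "delta_pos": [-4, 0, 0], "twist": 0}]'

```text
clock: 13.95
tcp_pos: [0.6944, 0.2498, 0.0005]
orientation: [-0.0, 0.723, 0.691, 0.0]
wrist_force: [0.0, 4.8, -0.1]
finger_gap: 0.0397
```

```bash
python3 - <<'E'
from h import *
C=np.array([.733,-.136]);ex=np.array([.999,-.0445]);ey=np.array([.0445,.999])
p,T=tool();print('tool',(p[:2]-C)@ex,(p[:2]-C)@ey,T.round(4).tolist())
E
```

```text
tool -0.055733273819694694 0.3836716129512242 [[0.0458, 0.999, 0.0004], [0.999, -0.0458, 0.0008], [0.0008, 0.0003, -1.0]]
```

>>> play_rows --moves '[{"claw": 4, "delta_pos": [-0.7, 0, -0.2], "twist": 0}, {"claw": 4, "delta_pos": [-1.4, 0, -0.2], "twist": 0}, {"claw": 4, "delta_pos": [-2.1, 0, -0.2], "twist": 0}, {"claw": 4, "delta_pos": [-2.8, 0, -0.2], "twist": 0}, {"claw": 4, "delta_pos": [-3.5, 0, -0.2], "twist": 0}, {"claw": 4, "delta_pos": [-4.2, 0, -0.2], "twist": 0}, {"claw": 4, "delta_pos": [-4.9, 0, -0.2], "twist": 0}, {"claw": 4, "delta_pos": [-5.6, 0, -0.2], "twist": 0}, {"claw": 4, "delta_pos": [-6.3, 0, -0.2], "twist": 0}, {"claw": 4, "delta_pos": [-7, 0, -0.2], "twist": 0}, {"claw": 4, "delta_pos": [-7.7, 0, -0.2], "twist": 0}, {"claw": 4, "delta_pos": [-8.4, 0, -0.2], "twist": 0}]'

```text
clock: 15.45
tcp_pos: [0.6904, 0.1652, 0.0023]
orientation: [-0.0, 0.723, 0.691, 0.0]
wrist_force: [-0.2, 2.8, -3.5]
finger_gap: 0.0399
```

>>> play_rows --moves '[{"claw": 4, "delta_pos": [-0.7, 0, 0], "twist": 0}, {"claw": 4, "delta_pos": [-1.4, 0, 0], "twist": 0}, {"claw": 4, "delta_pos": [-2.1, 0, 0], "twist": 0}, {"claw": 4, "delta_pos": [-2.8, 0, 0], "twist": 0}, {"claw": 4, "delta_pos": [-3.5, 0, 0], "twist": 0}, {"claw": 4, "delta_pos": [-4.2, 0, 0], "twist": 0}, {"claw": 4, "delta_pos": [-4.9, 0, 0], "twist": 0}, {"claw": 4, "delta_pos": [-5.6, 0, 0], "twist": 0}, {"claw": 4, "delta_pos": [-6.3, 0, 0], "twist": 0}, {"claw": 4, "delta_pos": [-7, 0, 0], "twist": 0}, {"claw": 4, "delta_pos": [-7.7, 0, 0], "twist": 0}, {"claw": 4, "delta_pos": [-8.4, 0, 0], "twist": 0}]'

```text
clock: 16.95
tcp_pos: [0.6865, 0.0813, 0.0023]
orientation: [-0.0, 0.723, 0.691, 0.0]
wrist_force: [-0.6, 3.2, -2.0]
finger_gap: 0.0396
```

```bash
python3 - <<'E'
from h import *
C=np.array([.733,-.136]);ex=np.array([.999,-.0445]);ey=np.array([.0445,.999])
p,T=tool();print('tool',(p[:2]-C)@ex,(p[:2]-C)@ey,p[2],get_state()['wrist_force'])
a=imaging.read_camera('wrist');b=imaging.read_camera('top')[110:250,180:460]
b=cv2.resize(b,None,fx=2.2857,fy=2.2857,interpolation=2)
cv2.imwrite('pics/w6.png',np.vstack([a[180:],b])[:,:,::-1])
E
```

```text
tool -0.056090458562520186 0.21499774987725315 0.002314106464552785 [-0.59778524  3.19330847 -2.03996248]
```

View pics/w6.png

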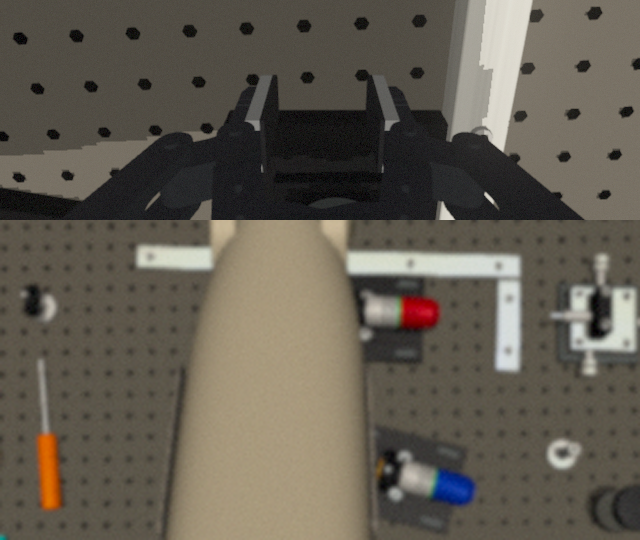

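The plate is sliding square along the rail, with its leading edge about 80 mm short of the stop. The blue objective has not been touched.

>>> play_rows --moves '[{"claw": 4, "delta_pos": [-0.7, 0, 0], "twist": 0}, {"claw": 4, "delta_pos": [-1.4, 0, 0], "twist": 0}, {"claw": 4, "delta_pos": [-2.1, 0, 0], "twist": 0}, {"claw": 4, "delta_pos": [-2.8, 0, 0], "twist": 0}, {"claw": 4, "delta_pos": [-3.5, 0, 0], "twist": 0}, {"claw": 4, "delta_pos": [-4.2, 0, 0], "twist": 0}, {"claw": 4, "delta_pos": [-4.9, 0, 0], "twist": 0}, {"claw": 4, "delta_pos": [-5.6, 0, 0], "twist": 0}, {"claw": 4, "delta_pos": [-6.3, 0, 0], "twist": 0}, {"claw": 4, "delta_pos": [-6.9, 0, 0], "twist": 0}, {"claw": 4, "delta_pos": [-7.4, 0, 0], "twist": 0}, {"claw": 4, "delta_pos": [-7.7, 0, 0], "twist": 0}]'

```text
clock: 18.55
tcp_pos: [0.683, 0.0046, 0.0026]
orientation: [-0.0, 0.723, 0.69, 0.0]
wrist_force: [0.7, 6.0, 0.2]
finger_gap: 0.0398
```

>>> play_rows --moves '[{"claw": 4, "delta_pos": [-0.1, 0, 0], "twist": 0}, {"claw": 4, "delta_pos": [-0.2, 0, 0], "twist": 0}, {"claw": 4, "delta_pos": [-0.3, 0, 0], "twist": 0}, {"claw": 4, "delta_pos": [-0.4, 0, 0], "twist": 0}]'

```text
clock: 19.05
tcp_pos: [0.6829, 0.001, 0.0026]
orientation: [-0.0, 0.723, 0.691, 0.0]
wrist_force: [-0.3, 5.3, 1.6]
finger_gap: 0.0403
```

>>> play_rows --moves '[{"claw": 4, "delta_pos": [-0.1, 0, 0], "twist": 0}, {"claw": 4, "delta_pos": [-0.2, 0, 0], "twist": 0}]'

```text
clock: 19.3
tcp_pos: [0.6828, -0.001, 0.0026]
orientation: [-0.0, 0.723, 0.691, 0.0]
wrist_force: [0.5, 5.4, 1.2]
finger_gap: 0.0402
```

>>> play_rows --moves '[{"claw": 4, "delta_pos": [-0.1, 0, 0], "twist": 0}, {"claw": 4, "delta_pos": [-0.2, 0, 0], "twist": 0}]'

```text
clock: 19.55
tcp_pos: [0.6827, -0.003, 0.0025]
orientation: [-0.0, 0.723, 0.691, 0.0]
wrist_force: [-0.0, 7.4, 0.4]
finger_gap: 0.04
```

>>> play_rows --moves '[{"claw": 4, "delta_pos": [-0.1, 0, 0], "twist": 0}, {"claw": 4, "delta_pos": [-0.2, 0, 0], "twist": 0}]'

```text
clock: 19.8
tcp_pos: [0.6826, -0.0031, 0.0026]
orientation: [-0.001, 0.723, 0.691, 0.002]
wrist_force: [0.2, 12.9, 1.3]
finger_gap: 0.0401
```

>>> play_rows --moves '[{"claw": 4, "delta_pos": [-0.1, 0, 0], "twist": 0}, {"claw": 4, "delta_pos": [-0.2, 0, 0], "twist": 0}]'

```text
clock: 20.05
tcp_pos: [0.6824, -0.0032, 0.0026]
orientation: [-0.002, 0.722, 0.692, 0.003]
wrist_force: [0.8, 17.1, 1.9]
finger_gap: 0.0399
```

>>> play_rows --moves '[{"claw": 4, "delta_pos": [0.5, 0, 0], "twist": 0}, {"claw": 4, "delta_pos": [3, 0, 0], "twist": 0}, {"claw": 4, "delta_pos": [3, 0, -6], "twist": 0}, {"claw": 4, "delta_pos": [3, 0, -12], "twist": 0}, {"claw": 4, "delta_pos": [3, 0, -17], "twist": 0}, {"claw": 4, "delta_pos": [3, -4, -22], "twist": 0}, {"claw": 4, "delta_pos": [3, -8, -22], "twist": 0}, {"claw": 4, "delta_pos": [3, -8, -22], "twist": 0}]'

```text
clock: 21.05
tcp_pos: [0.6012, 0.0271, 0.2234]
orientation: [0.0, 0.723, 0.691, -0.001]
wrist_force: [0.1, 1.1, -0.0]
finger_gap: 0.04
```

```bash
python3 - <<'E'
from h import *
s=get_state();print(s['clock'],s['tcp_pos'],s['wrist_force'])
a=imaging.read_camera('wrist');b=imaging.read_camera('scene')[190:300,190:350]
b=cv2.resize(b,None,fx=4,fy=4,interpolation=2)[:400]
cv2.imwrite('pics/w7.png',np.vstack([a[200:],b])[:,:,::-1])
E
```

```text
21.05 [0.60117926 0.02712509 0.22335338] [ 0.09114049  1.10393822 -0.03872021]
```

View pics/w7.png

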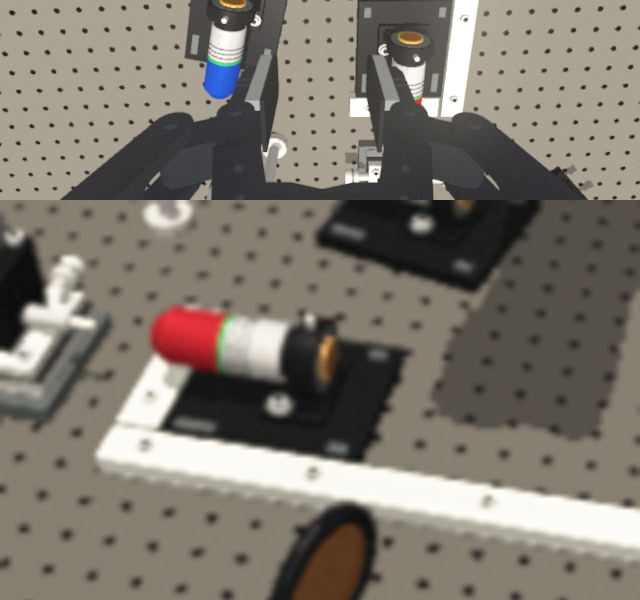

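>>> play_rows --moves '[{"claw": 4, "delta_pos": [-3, 0.8, 0], "twist": -10}, {"claw": 4, "delta_pos": [-6, 0.8, 0], "twist": -20}, {"claw": 4, "delta_pos": [-9.7, 0.8, 0], "twist": -30}, {"claw": 4, "delta_pos": [-9.7, 0.8, 0], "twist": -40}, {"claw": 4, "delta_pos": [-9.7, 0.8, 0], "twist": -50}, {"claw": 4, "delta_pos": [-9.7, 0.8, 0], "twist": -60}, {"claw": 4, "delta_pos": [-9.7, 0.8, 0], "twist": -70}, {"claw": 4, "delta_pos": [-9.7, 0.8, 0], "twist": -80}, {"claw": 4, "delta_pos": [-9.7, 0.8, 0], "twist": -90}, {"claw": 4, "delta_pos": [-9.7, 0.8, 5], "twist": -90}, {"claw": 4, "delta_pos": [-9.7, 0.8, 10], "twist": -90}, {"claw": 4, "delta_pos": [-9.7, 0.8, 10], "twist": -90}]'

```text
clock: 22.65
tcp_pos: [0.6049, -0.0702, 0.1174]
orientation: [-0.005, 0.023, 1.0, 0.001]
wrist_force: [-0.3, 0.2, 1.9]
finger_gap: 0.0395
```

>>> play_rows --moves '[{"claw": 4, "delta_pos": [0, 0, 0], "twist": 0}]'

```text
clock: 22.78
tcp_pos: [0.6089, -0.0711, 0.1234]
orientation: [0.001, 0.023, 1.0, -0.0]
wrist_force: [0.0, -0.5, 0.5]
finger_gap: 0.04
```

```bash
python3 - <<'E'
from h import *
C=np.array([.733,-.136]);ex=np.array([.999,-.0445]);ey=np.array([.0445,.999])
p,T=tool();print('tool',(p[:2]-C)@ex,(p[:2]-C)@ey,p,T.round(3).tolist())
i=imaging.camera_info('wrist');a=imaging.read_camera('wrist');cv2.imwrite('pics/w8.png',a[:,:,::-1])
E
```

```text
tool -0.12686868300308884 0.05926317571156267 [ 0.60889307 -0.07114922  0.12344861] [[-0.999, 0.046, 0.001], [0.046, 0.999, -0.0], [-0.001, -0.0, -1.0]]
```

View pics/w8.png

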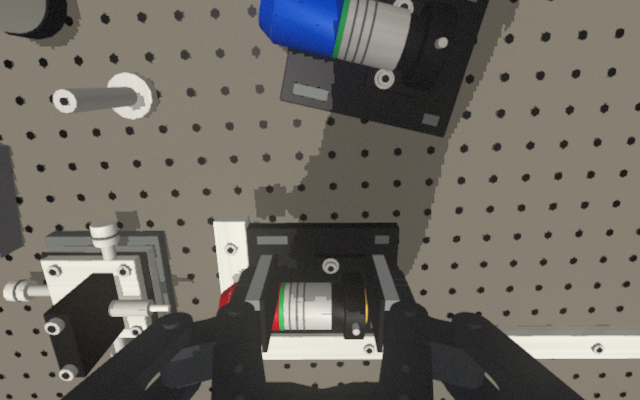

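The plate is flush with both faces as far as this view shows. I'll do one last gentle push to seat it against the rail.

>>> play_rows --moves '[{"claw": 4, "delta_pos": [0.8, 0, 4], "twist": 0}, {"claw": 4, "delta_pos": [0.8, 0, 8], "twist": 0}, {"claw": 4, "delta_pos": [0.8, 0, 11], "twist": 0}, {"claw": 4, "delta_pos": [0.8, 0, 12], "twist": 0}, {"claw": 4, "delta_pos": [0.8, 0, 12], "twist": 0}, {"claw": 4, "delta_pos": [0.8, 0, 12], "twist": 0}]'

```text
clock: 23.58
tcp_pos: [0.6012, -0.0708, 0.0044]
orientation: [0.002, 0.023, 1.0, -0.0]
wrist_force: [0.1, 1.2, 0.0]
finger_gap: 0.0399
```

>>> play_rows --moves '[{"claw": 4, "delta_pos": [-0.5, 0, 0], "twist": 0}, {"claw": 4, "delta_pos": [-1, 0, 0], "twist": 0}, {"claw": 4, "delta_pos": [-1.4, 0, 0], "twist": 0}, {"claw": 4, "delta_pos": [-1.7, 0, 0], "twist": 0}, {"claw": 4, "delta_pos": [-1.9, 0, 0], "twist": 0}]'

```text
clock: 24.2
tcp_pos: [0.6186, -0.0713, 0.0022]
orientation: [-0.0, 0.023, 1.0, 0.0]
wrist_force: [-0.7, 0.3, 0.9]
finger_gap: 0.0399
```

>>> play_rows --moves '[{"claw": 4, "delta_pos": [-0.2, 0, -0.1], "twist": 0}, {"claw": 4, "delta_pos": [-0.4, 0, -0.1], "twist": 0}, {"claw": 4, "delta_pos": [-0.5, 0, -0.1], "twist": 0}, {"claw": 4, "delta_pos": [-0.6, 0, -0.1], "twist": 0}]'

```text
clock: 24.7
tcp_pos: [0.6242, -0.0715, 0.0032]
orientation: [-0.0, 0.023, 1.0, 0.0]
wrist_force: [-2.1, 0.5, 2.1]
finger_gap: 0.04
```

>>> play_rows --moves '[{"claw": 4, "delta_pos": [-0.1, 0, 0], "twist": 0}, {"claw": 4, "delta_pos": [-0.2, 0, 0], "twist": 0}]'

```text
clock: 24.95
tcp_pos: [0.6244, -0.0715, 0.0031]
orientation: [-0.002, 0.023, 1.0, 0.0]
wrist_force: [-8.2, -0.0, 7.4]
finger_gap: 0.0399
```

>>> play_rows --moves '[{"claw": 4, "delta_pos": [-0.1, 0, 0], "twist": 0}, {"claw": 4, "delta_pos": [-0.2, 0, 0], "twist": 0}]'

```text
clock: 25.2
tcp_pos: [0.6244, -0.0715, 0.0031]
orientation: [-0.004, 0.023, 1.0, 0.0]
wrist_force: [-12.3, -0.7, 10.5]
finger_gap: 0.0399
```

>>> play_rows --moves '[{"claw": 4, "delta_pos": [0.6, 0, 0], "twist": 0}, {"claw": 4, "delta_pos": [2.5, 0, 0], "twist": 0}, {"claw": 4, "delta_pos": [2.5, 0, -6], "twist": 0}, {"claw": 4, "delta_pos": [2.5, 0, -12], "twist": 0}, {"claw": 4, "delta_pos": [5, 4, -18], "twist": 0}, {"claw": 4, "delta_pos": [10, 8, -22], "twist": 0}, {"claw": 4, "delta_pos": [16, 12, -24], "twist": 0}, {"claw": 4, "delta_pos": [20, 12, -24], "twist": 0}, {"claw": 4, "delta_pos": [20, 12, -24], "twist": 0}, {"claw": 4, "delta_pos": [20, 12, -24], "twist": 0}]'

```text
clock: 26.45
tcp_pos: [0.4348, 0.0575, 0.244]
orientation: [0.002, 0.023, 1.0, 0.0]
wrist_force: [0.2, -0.9, 0.4]
finger_gap: 0.0399
```

```bash
python3 - <<'E'
from h import *
s=get_state();print(s['clock'],s['tcp_pos'])
i=imaging.camera_info('wrist');a=imaging.read_camera('wrist');np.save('w9.npy',a)
p=proj(i,[[.683,-.076,.012]])[0];print(p)
x,y=int(p[0]),int(p[1]);x0=max(0,min(x-100,440));y0=max(0,min(y-70,250));print(x0,y0)
b=imaging.read_camera('top')[115:245,230:430]
cv2.imwrite('pics/w9.png',np.vstack([cv2.resize(a[y0:y0+150,x0:x0+200],None,fx=2.,fy=2.,interpolation=2),cv2.resize(b,None,fx=2,fy=2,interpolation=2)])[:,:,::-1])
E
```

```text
26.45 [0.43481741 0.05750846 0.24395104]
[229.37308205 351.00739158]
129 250
```

View pics/w9.png

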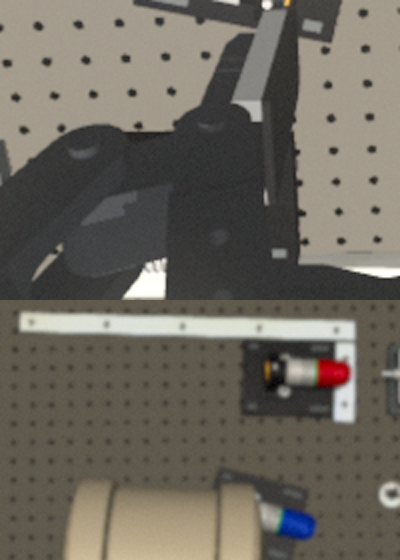

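```bash
python3 -c "
from workcell import env;print(env.hand_in())"
```

```text
the job is handed in; nothing more can be done
None
```

The red-nosed objective is seated in the inside corner of the fence, and I handed the job in at about 26.5 s of the 58 s allowed.

I pushed only on the edges of the base plate, with the two fingertips held 40 mm apart:
- **Against the rail:** I pushed on its -x edge, which squared the plate and brought it to the long rail.
- **Along the rail to the stop:** I pushed on its +y edge until it met the end stop.
- **Final seating:** I gave the -x edge one more gentle push against the rail.

**Force checks:** at each contact the arm stopped moving and the push force rose, to about 13 N at the rail, 17 N at the stop and 12 N at the last rail push. The tool halted within about 0.5 mm of where a flush plate should stop it. During the pushes the upward force on the tool reached about 10 N, so the fingers pressed down on the plate edge a little; the pictures show no tipping.

**Picture checks:** the last top view shows the plate flush along both faces, and the blue objective looks where it was. My last wrist-camera view of the corner was blocked by the gripper. After the final rail push, the fit at the stop therefore rests on the top view alone, which is about 2 mm per pixel. I did not separately measure the bystanders' final positions.

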